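# Lock back the sprung idler arm of a bench shaker with its service pin

### The job

The belt drive of this laboratory shaker is open for a new belt: swing its sprung idler arm back against the spring and lock it there with the locking pin from the tool stand, pushed fully home through the eye of the arm into the hole in the lock plate below, so that the arm stays back when you let go. Feel for the hole with light pressure and never force the pin, do not let the arm snap back, and leave the other things on the bench where they are.

Things in the scene. Friction and masses are not known exactly. Their poses are not given: they have to be found in the camera images.
- shaker: Bench shaker without its platform, fixed: white housing 280 (x) x 340 (y) mm, aluminium deck 50 mm above the bench with a 106 mm drive pulley, a small motor pulley, the sprung idler arm and, under the arm's end, the lock plate; nothing reaches more than 75 mm above the deck. Origin: centre of its underside, on the bench; z up; its front with the dial faces -x.
- pivot (a point): Point on the upright axis about which the idler arm swings, at the height of the arm's upper face (78 mm above the bench). Axes as the shaker's. The lock plate under the arm also turns about this axis when it is adjusted.
- idler_arm (a joint): Angle of the idler arm in rad: 0 = resting against its stop, as it starts; grows counter-clockwise seen from above as the arm is swung back towards the shaker's front; end stop at 0.95. The lock hole lies somewhere from 0.53 to 0.79. A torsion spring always drives the arm back to 0: about 3 N to overcome at the eye at 0, 5 N at 0.66. Locked, it rests up to 0.04 short of the hole's angle (play).
- eye (a point): Centre of the eye, at the arm's upper face. The arm is a flat aluminium bar 10 mm thick, 28 mm wide at the eye, and carries a 44 mm black wheel 50 mm from the pivot (its nut 28 mm above the upper face at most). The eye, 110 mm from the pivot, is an upright chamfered through hole of 10.4 mm; 2 mm below it lies the lock plate. x axis: from pivot to eye.
- lock_mark (a point): Middle of the lock plate's adjustment, on its upper face (66 mm above the bench), 110 mm from the pivot. The plate, a curved steel bar 36 x 16 mm, lies under the eye's whole path, with one 10.4 mm hole 16 mm deep on the eye's circle. It is clamped in slots: the true hole is up to 15 mm from here along the circle, to be felt; a pin in the eye rides on the plate and drops 14 mm at the hole.
- pin_grip (a point): Centre of the locking pin's round grip, 16 mm wide, 44 mm high. Below it a flange (20 mm wide, 4 mm thick) and a shank (8 mm wide, 26 mm long, tip tapered to 6 mm). Oiled steel, 70 g. Starts upright in a hole of the stand, flange on its top. z: the pin's axis, up. Stood in the eye, it can serve as the handle to swing the arm. Home, the flange lies on the arm, this point 26 mm above the arm's top.
- pin_tip (a point): Lower end of the pin's shank, 52 mm below the grip's centre. Resting on the lock plate it is 66 mm above the bench, in the hole and home 52 mm.
- stand: Tool stand, fixed: white plastic block 120 x 56 x 34 mm with two holes of 9.8 mm, 35 mm from its centre along its x axis either way. Origin: centre of its underside.
- nut_driver: Stubby nut driver in the other hole of the stand, told from the pin by its thick black waisted handle, 27 mm wide and 64 mm high. Origin: lower end of its shank. To be left alone.
- jar: Amber jar 52 mm wide and 85 mm high with a white cap. Origin: centre of its underside. To be left alone.
- slide_box: Flat grey and white slide box, 85 x 175 x 35 mm. Origin: centre of its underside. To be left alone.
- screwdriver: Screwdriver of 170 mm with a black handle, lying on the bench to the left of the shaker. To be left alone.
Things that resemble listed ones, but are neither listed nor needed, are in the scene too. Leave any blue or yellow look-alike of the part that bears pin_grip alone.

How it is judged:
On the way, in this order (a step that is already met when the one before it is completed fails the run):
1. the pin is lifted out of the stand (tip more than 45 mm above the bench) (height (world z) of pin_tip above 0.045 m), for 0.1 s.
2. the arm is held swung back against its spring, beyond 0.42 rad, with the pin not yet home (value of joint idler_arm above 0.42 rad and z of pin_tip in the frame of shaker above 0.058 m), for 0.1 s.
At the end, for the whole second after the job is handed in: The arm stands locked back at 0.46 to 0.83 rad, the pin is upright (within 0.2 rad) through the eye (its tip within 5 mm of the eye's axis) and in the hole of the lock plate, home to within 2.5 mm (tip less than 54.5 mm above the bench), released and at rest (value of joint idler_arm between 0.46 and 0.83 rad and horizontal distance between pin_tip and eye below 0.005 m and z of pin_tip in the frame of shaker below 0.0545 m and angle between pin_tip's own z axis and vertical below 0.2 rad and linear speed of pin below 0.02 m/s and velocity of joint idler_arm between -0.05 and 0.05 rad/s); the robot touches nothing.
It fails at once if the pin is pressed on the shaker (arm, lock plate or deck) with more than 40 N (contact force between pin and shaker above 40 N).
It fails at once if the arm snaps back (faster than 3 rad/s) (velocity of joint idler_arm below -3 rad/s).
It fails at once if the nut driver is pulled up or moved by more than 15 mm (distance of nut_driver from where it was at the start of the episode above 0.015 m).
It fails at once if the jar, the slide box or the screwdriver is moved by more than 20 mm (distance of any of jar, slide_box, screwdriver from where it was at the start of the episode above 0.02 m).
It also fails if it takes over 67 s, if anything falls off the work surface, if the arm or the gripper's body presses on something with over 40 N, if the wrist force passes 120 N, or if a joint passes its speed limit or range.

### The arm

A 7-joint arm with a two-finger parallel gripper is mounted at the origin on the work surface. World frame = base frame: x ahead of the robot, y to its left, z up, the work surface at z = 0. Lengths are in m, angles in rad, forces in N, time in s.
With the tool pointing down it reaches from about 0.425 to 0.925 m from the base axis. Payload 6.8 kg.
Tool frame: the origin (TCP) lies between the finger pads; the fingertips stand 14 mm ahead of it and the grasp point (between the pads) lies 5 mm behind it; z points along the fingers, y is the line along which they close (so a half turn about z gives the same grasp; the last joint's range is limited). The gripper opens to 85 mm and grips with 20 to 120 N. Pads are 22 mm wide; open, the fingers measure 114 mm over their backs; the gripper's body (76 mm by 85 mm) begins 54 mm behind the grasp point. The pads swing forward as they close: fully open they stand 13 mm farther back than shut.
Start: joints at [1.101, 0.477, 0.022, 1.555, -0.011, 1.109, -0.083], TCP at [0.239, -0.631, 0.245] pointing down, gripper open.
Joint ranges: [-2.96, 2.96], [-0.34, 2.1], [-1.41, 1.46], [0.24, 2.44], [-1.37, 4.51], [0.17, 1.92], [-2.96, 2.96]. Speed limits (rad/s): [2.39, 2.39, 3.14, 3.14, 3.14, 3.14, 3.14].

### API

Orientations are given as a rotation vector (axis times angle).
In Python, from bench import r, imaging gives the robot as it stands.
- The arm moves only by the tool apply_moves, never from a script. Its argument "moves" is a list of rows, each a list of 2 entries, a list of its own where there are three numbers: the shift along the tool's x, y, z in cm, then the turn about the tool's z in rad. In form: [[[tx, ty, tz], roll], ...]. A call has 1 to 10 rows; each row is the pose to reach, as a shift and turn from the pose commanded when the call began, along the tool's axes at that moment; what a row does not reach only later rows make up. A row lasts 1/12 s, in which the tool goes at most 41.7 mm and 7.16 degrees, less where a joint would pass 70% of its speed; a pose out of reach is approached as far as the arm can. A call with a gripper value outside its range is refused whole. "claw" is the opening, from 0 (shut) to 1 (fully open), set as the call begins (left out, the last holds). The fingers move at their own pace and stop on an object; "grip_force" is the grip in N (left out, the last holds). Time passes only in rows, so rows that repeat a pose let the fingers close. It gives the time, the measured TCP pose, the force and the opening at its end, in the units of the state.
- r.get_obs(): the state, without advancing time (a new reading comes with each control period).
- imaging.grab_frame(name): name is "scene" or "top" or "wrist"; returns a dict with "frame" (384x512x3 uint8, blue, green, red), "intrinsics" (3x3 intrinsics, pixels), "k1" (the pictures are not rectified: a ray, as slopes to the right and down, at radius r is drawn at 1 + k1 r^2 times it, then the intrinsics apply), "T" (4x4, takes a point from camera to world coordinates). Camera axes: x right, y up, looking along -z (the intrinsics and any distortion apply to the point x, -y, -z); pixel columns grow to the right and rows downward; lengths in m; the calibration is good to about 2 mm. A picture is of the moment at which its call begins. There is no depth.
- r.hand_in(): hands the job in, once; it reports no verdict.
The state is a dict: "clock": time; "joints": joint angles; "qvel": joint speeds; "tau": joint torques, N m; "tcp_pos": TCP position; "orientation": TCP orientation; "contact_force": force on the tool from outside, world axes, zero at the start; "moment": the same for the moment, N m; "grip_width": finger opening in m.
Only numpy, scipy, OpenCV 4.12 (cv2) and the standard library are available. Lean on these libraries where they do the work, as an engineer would, in place of code of your own. Each camera call takes 0.05 s, during which the arm holds its last target. There are 200 camera calls.

## Working session

There is one attempt and no reset: what is moved stays moved. The work goes in short steps, Python scripts to look and compute and a tool call to move; the robot and the scene stay as the last step left them, time stands still between calls to the robot, and variables do not carry over. Pictures are saved under pics/ and viewed, on a budget of 10 in all, crops included, one or two more only if the job needs it, and the job is handed in when it is done.

Besides the shell and the picture viewer there is one more tool, called after "Request:" by a JSON object that holds its "op" and its "data", one argument or row to a line. apply_moves: Moves the arm, as the interface text tells. Its arguments: {"type":"object","properties":{"moves":{"type":"array","items":{"type":"array"}},"claw":{"type":"number"},"grip_force":{"type":"number"}},"required":["moves"]}

```bash
mkdir -p pics; cat > h.py <<'E'
import numpy as np, cv2, pickle
from bench import r, imaging
def grab(n,save=None):
    f=imaging.grab_frame(n); pickle.dump({k:f[k] for k in f},open(f'pics/{n}.pkl','wb'))
    if save: cv2.imwrite('pics/'+save,f['frame'])
    return f
def load(n): return pickle.load(open(f'pics/{n}.pkl','rb'))
def ray(f,u,v):
    K=np.array(f['intrinsics']);k=f['k1']
    a=np.array([(u-K[0,2])/K[0,0],(v-K[1,2])/K[1,1]]);s=a.copy()
    for _ in range(30): s=a/(1+k*(s@s))
    T=np.array(f['T']); return T[:3,3],T[:3,:3]@np.array([s[0],-s[1],-1])
def atz(f,u,v,z):
    o,d=ray(f,u,v); return o+d*(z-o[2])/d[2]
def proj(f,p):
    K=np.array(f['intrinsics']);T=np.array(f['T']);c=T[:3,:3].T@(np.array(p)-T[:3,3])
    s=np.array([c[0],-c[1]])/-c[2]; s=s*(1+f['k1']*(s@s)); return K[0,0]*s[0]+K[0,2],K[1,1]*s[1]+K[1,2]
E
python3 - <<'E'
from h import *
for n in('top','scene'):
    f=grab(n); cv2.imwrite(f'pics/{n}1.png',cv2.resize(f['frame'],(800,600),interpolation=3)); print(n,f['T'],f['intrinsics'],f['k1'])
print(r.get_obs())
E
```

```text
top [[-0.09075209  0.97546275 -0.20059033  0.33783459]
 [-0.9958631  -0.08981226  0.01380001  0.01964226]
 [-0.00455408  0.20101289  0.97957801  1.18325732]
 [ 0.          0.          0.          1.        ]] [[371.08551872   0.         257.49289   ]
 [  0.         371.08551872 189.12955138]
 [  0.           0.           1.        ]] -0.0773992867703608
scene [[ 0.7927698  -0.30710698  0.52649914  1.1702619 ]
 [ 0.60911271  0.43078659 -0.66588634 -0.71143184]
 [-0.02231043  0.8485919   0.52857737  0.67366567]
 [ 0.          0.          0.          1.        ]] [[400.0050866    0.         254.67079114]
 [  0.         400.0050866  190.03332523]
 [  0.           0.           1.        ]] -0.13866363438467944
{'clock': 0.1, 'joints': array([ 1.10090534,  0.47774074,  0.02235116,  1.55632575, -0.01149239,
        1.10932169, -0.08311064]), 'qvel': array([ 0.00012208, -0.00322279,  0.00103356, -0.0026163 , -0.00025069,
       -0.00109148, -0.00012948]), 'tau': array([ 4.38985808e-03, -5.97764075e+01,  1.61382135e+00, -2.81956100e+01,
        1.28454011e-02,  5.03221090e-03, -2.40253189e-05]), 'tcp_pos': array([ 0.23872205, -0.6308364 ,  0.2444188 ]), 'orientation': array([-3.08874494e+00, -5.64924247e-01,  6.74169203e-04]), 'contact_force': array([0.44427083, 0.71241769, 0.28194461]), 'moment': array([-0.03222104, -0.05657667,  0.07002107]), 'grip_width': 0.08550872042767861}
```

View pics/top1.png

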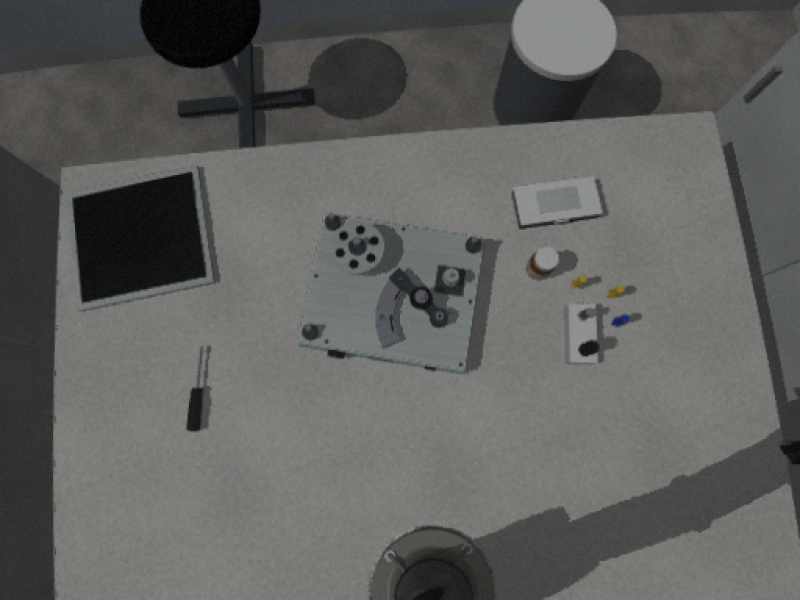

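View pics/scene1.png

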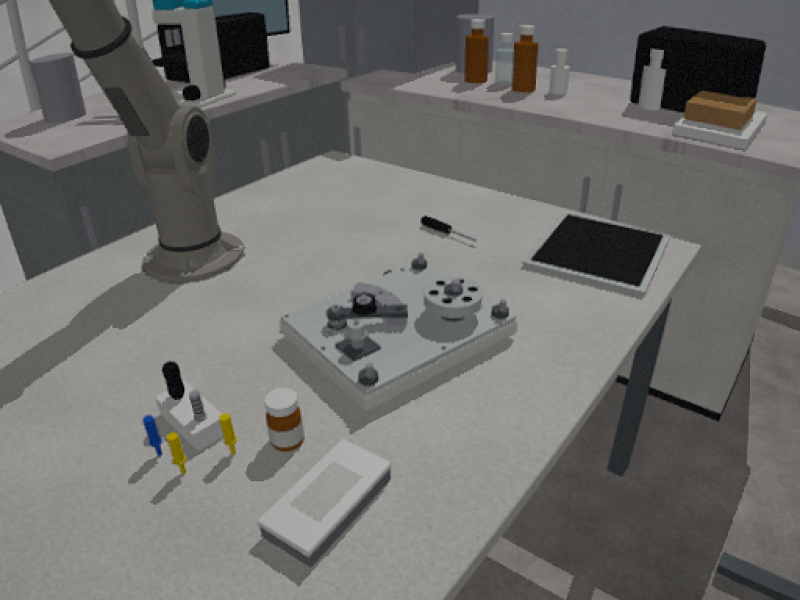

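The top view shows the pivot at about (439,317), the idler wheel at (421,297), the eye end at (400,275), the lock plate at (390,315) and the grey pin at (587,314). The scene view shows the grey pin in the stand at (197,405), with blue and yellow look-alikes close by. Next I'll make enlarged crops.

```bash
python3 - <<'E'
from h import *
f=load('top')['frame'];g=load('scene')['frame']
a=cv2.resize(f[130:245,185:315],None,fx=4.4,fy=4.4,interpolation=cv2.INTER_CUBIC)
b=cv2.resize(f[150:240,335:415],None,fx=2.8,fy=2.8,interpolation=cv2.INTER_CUBIC)
c=np.zeros((560,800,3),np.uint8); c[:a.shape[0],:a.shape[1]]=a; c[:b.shape[0],574:574+b.shape[1]]=b
d=cv2.resize(g[225:310,80:160],None,fx=2.8,fy=2.8,interpolation=cv2.INTER_CUBIC); c[260:260+d.shape[0],574:574+d.shape[1]]=d
c=cv2.convertScaleAbs(c,alpha=1.7); cv2.imwrite('pics/c1.png',c)
E
```

```text
(no output)
```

View pics/c1.png

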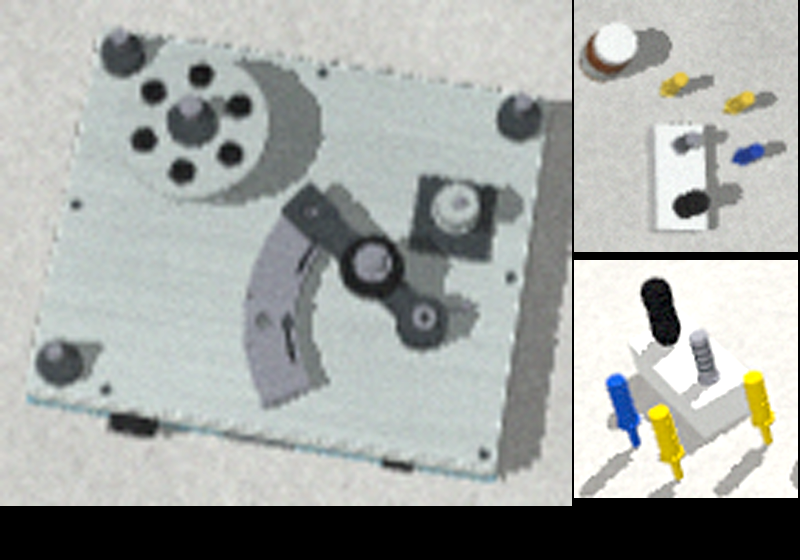

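```bash
python3 - <<'E'
from h import *
t=load('top');s=load('scene')
A=lambda x,y:(185+x/4.4-.4,130+y/4.4-.4); B=lambda x,y:(335+(x-574)/2.8-.3,150+y/2.8-.3); C=lambda x,y:(80+(x-574)/2.8-.3,225+(y-260)/2.8-.3)
e=atz(t,*A(311,212),.078);p=atz(t,*A(423,318),.082);print('eye',e,'piv',p,np.linalg.norm((e-p)[:2]),np.arctan2(*(e-p)[1::-1]))
h=atz(t,*A(263,321),.066);print('mark?',h,np.linalg.norm((h-p)[:2]),np.arctan2(*(h-p)[1::-1]))
for n,q in dict(tl=(100,35),tr=(543,97),br=(495,478),bl=(28,398)).items(): print(n,atz(t,*A(*q),.05))
print('pin top',atz(t,*B(697,138),.082),'mid',atz(t,*B(690,142),.06),'fl',atz(t,*B(682,146),.038))
print('scene pin top',atz(s,*C(699,335),.082),'fl',atz(s,*C(707,379),.038))
print('drv top',atz(t,*B(690,204),.1))
for n,q in dict(a=(656,125),b=(706,125),c=(706,229),d=(656,231)).items(): print(n,atz(t,*B(*q),.034))
print('blue',atz(t,*B(748,154),.05),'y',atz(t,*B(740,102),.05),atz(t,*B(674,84),.05))
print('eye in scene px',proj(s,e),'piv',proj(s,p))
E
```

```text
eye [0.60008285 0.00759227 0.078     ] piv [ 0.51795274 -0.06195756  0.082     ] 0.10762217621225664 0.7026479558839437
mark? [0.5286349  0.04757308 0.066     ] 0.1100503042870363 1.473577177747255
tl [0.75358659 0.14918594 0.05      ]
tr [ 0.67664037 -0.16780399  0.05      ]
br [ 0.40707075 -0.10240361  0.05      ]
bl [0.49192795 0.21633496 0.05      ]
pin top [ 0.49924399 -0.35908476  0.082     ] mid [ 0.49875881 -0.35814209  0.06      ] fl [ 0.49824212 -0.3557533   0.038     ]
scene pin top [ 0.4993348  -0.35299881  0.082     ] fl [ 0.50184467 -0.35775317  0.038     ]
drv top [ 0.4274623  -0.33461608  0.1       ]
a [ 0.52543764 -0.33104699  0.034     ]
b [ 0.52013457 -0.3882441   0.034     ]
c [ 0.40354564 -0.36999901  0.034     ]
d [ 0.40679886 -0.31361672  0.034     ]
blue [ 0.4806298  -0.42483973  0.05      ] y [ 0.54007362 -0.4254995   0.05      ] [ 0.56747659 -0.35358105  0.05      ]
eye in scene px (np.float64(254.3912526167372), np.float64(197.57532274047207)) piv (np.float64(214.92488657162238), np.float64(198.09391964104884))
```

```bash
cat >> h.py <<'E'
from scipy.spatial.transform import Rotation as Ro
def go(tgt,yang=None):
    o=r.get_obs();R=Ro.from_rotvec(o['orientation']).as_matrix()
    d=R.T@(np.array(tgt)-o['tcp_pos'])*100
    a=np.arctan2(R[1,1],R[0,1]); s=''
    if yang is not None:
        w=(a-yang+np.pi/2)%np.pi-np.pi/2; s=f'roll {w:.3f}'
    print('shift cm',d.round(2),s,'yang',a.round(3),'z',R[:,2].round(4))
E
python3 -c "
from h import *
go([.4987,-.3563,.2],-1.726)"
```

```text
shift cm [ 34.03 -16.47   4.46] roll 0.517 yang -1.209 z [-7.0e-04  1.5e-03 -1.0e+00]
```

Request:
{"op": "apply_moves", "data": {
  "moves": [
    [[3.4, -1.6, 0.4], 0.05],
    [[6.8, -3.3, 0.9], 0.1],
    [[10.2, -4.9, 1.3], 0.16],
    [[13.6, -6.6, 1.8], 0.21],
    [[17, -8.2, 2.2], 0.26],
    [[20.4, -9.9, 2.7], 0.31],
    [[23.8, -11.5, 3.1], 0.36],
    [[27.2, -13.2, 3.6], 0.41],
    [[30.6, -14.8, 4.0], 0.47],
    [[34, -16.5, 4.4], 0.52]
  ],
  "claw": 0.5
}}

```text
clock: 0.93
tcp_pos: [0.4993, -0.3551, 0.2008]
orientation: [-3.131, 0.253, 0.001]
contact_force: [-0.1, -0.7, -0.3]
grip_width: 0.0428
```

Request:
{"op": "apply_moves", "data": {
  "moves": [
    [[0, 0, 0], 0],
    [[0, 0, 0], 0],
    [[0, 0, 0], 0]
  ]
}}

```text
clock: 1.18
tcp_pos: [0.4981, -0.3568, 0.2009]
orientation: [3.132, -0.247, -0.002]
contact_force: [-0.6, -0.3, 0.0]
grip_width: 0.043
```

```bash
python3 - <<'E'
from h import *
f=grab('wrist'); cv2.imwrite('pics/w1.png',cv2.convertScaleAbs(cv2.resize(f['frame'],(800,600),interpolation=cv2.INTER_CUBIC),alpha=1.5))
o=r.get_obs();print(o['tcp_pos'],o['clock'],o['grip_width'],o['contact_force']);go([.4987,-.3563,.059],-1.726);print(f['T'])
for z in(.082,.038):print(np.array(proj(f,[.4987,-.3563,z]))*1.5625)
E
```

```text
[ 0.49746991 -0.3577497   0.20109254] 1.2333 0.042820968045391525 [ 0.62541326 -0.23382275  0.31864525]
shift cm [ 0.11 -0.17 14.21] roll -0.004 yang -1.73 z [-1.e-03 -5.e-04 -1.e+00]
[[-1.55935279e-01  9.37773885e-01  3.10264936e-01  5.76973641e-01]
 [-9.87767102e-01 -1.48228482e-01 -4.84197133e-02 -3.68283519e-01]
 [ 5.83357807e-04 -3.14019838e-01  9.49416242e-01  3.28589770e-01]
 [ 0.00000000e+00  0.00000000e+00  0.00000000e+00  1.00000000e+00]]
[405.34678234 295.95275524]
[405.2427971  273.35908252]
```

View pics/w1.png

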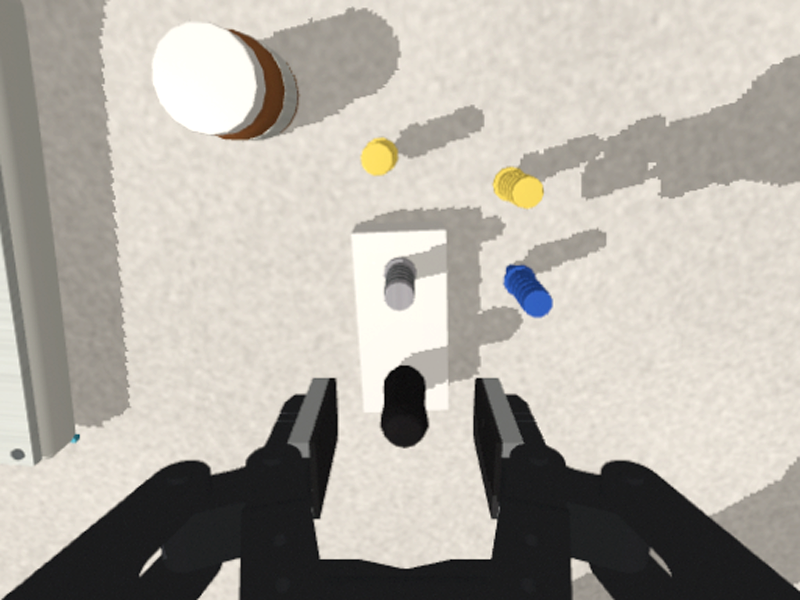

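The wrist view shows the grey pin top at (399,294) and its flange at (400,268), about 6 px left of where I predicted. The look-alikes are clear of the fingers.

```bash
python3 - <<'E'
from h import *
f=load('wrist')
print(atz(f,399/1.5625,294/1.5625,.082),atz(f,400/1.5625,267/1.5625,.036))
print('finger mid check', np.array(proj(f,[.4975,-.3577,.19]))*1.5625)
go([.499,-.354,.060],-1.726)
E
```

```text
[ 0.50024492 -0.35325305  0.082     ] [ 0.50253099 -0.3537374   0.036     ]
finger mid check [410.90086867 405.429225  ]
shift cm [ 0.1  -0.4  14.11] roll -0.004 yang -1.73 z [-1.e-03 -5.e-04 -1.e+00]
```

Request:
{"op": "apply_moves", "data": {
  "moves": [
    [[0.1, -0.25, 2], 0],
    [[0.1, -0.25, 4.5], 0],
    [[0.1, -0.25, 7], 0],
    [[0.1, -0.25, 9.5], 0],
    [[0.1, -0.25, 11.5], 0],
    [[0.1, -0.25, 13], 0],
    [[0.1, -0.25, 14.1], 0],
    [[0.1, -0.25, 14.1], 0],
    [[0.1, -0.25, 14.1], 0]
  ]
}}

```text
clock: 1.98
tcp_pos: [0.4992, -0.3553, 0.0603]
orientation: [3.131, -0.251, -0.001]
contact_force: [-0.1, 0.2, 0.6]
grip_width: 0.0424
```

Request:
{"op": "apply_moves", "data": {
  "moves": [
    [[0, 0, 0], 0],
    [[0, 0, 0], 0],
    [[0, 0, 0], 0],
    [[0, 0, 0], 0],
    [[0, 0, 0], 0],
    [[0, 0, 0], 0]
  ],
  "claw": 0.1,
  "grip_force": 60
}}

```text
clock: 2.48
tcp_pos: [0.5006, -0.355, 0.0617]
orientation: [3.131, -0.248, 0.003]
contact_force: [-1.0, -0.0, 5.9]
grip_width: 0.0147
```

Request:
{"op": "apply_moves", "data": {
  "moves": [
    [[0, 0, -0.5], 0],
    [[0, 0, -1.5], 0],
    [[0, 0, -3], 0],
    [[0, 0, -5], 0],
    [[0, 0, -7.5], 0],
    [[0, 0, -10], 0],
    [[0, 0, -12], 0],
    [[0, 0, -13.5], 0],
    [[0, 0, -14], 0],
    [[0, 0, -14], 0]
  ]
}}

```text
clock: 3.32
tcp_pos: [0.5006, -0.3547, 0.2022]
orientation: [3.13, -0.248, 0.005]
contact_force: [-0.6, 0.2, -1.5]
grip_width: 0.0144
```

```bash
python3 - <<'E'
from h import *
o=r.get_obs();print(o['tcp_pos'],o['clock'],o['grip_width'],o['contact_force']);go([.585,-.01,.20],-.4)
E
```

```text
[ 0.50060202 -0.35466203  0.20222833] 3.3167 0.014417969459652936 [-0.61256435  0.17796614 -1.47191829]
shift cm [  2.91 -35.37   0.19] roll -1.329 yang -1.729 z [ 0.0028 -0.0015 -1.    ]
```

Request:
{"op": "apply_moves", "data": {
  "moves": [
    [[0.2, -2, 0], -0.1],
    [[0.5, -5, 0], -0.2],
    [[0.7, -8, 0], -0.31],
    [[0.9, -11.5, 0], -0.42],
    [[1.2, -15, 0], -0.53],
    [[1.5, -18.5, 0], -0.65],
    [[1.8, -22, 0], -0.77],
    [[2.1, -25.5, 0], -0.88],
    [[2.4, -29, 0], -0.98],
    [[2.6, -32, 0], -1.08]
  ]
}}

```text
clock: 4.15
tcp_pos: [0.5754, -0.0396, 0.1991]
orientation: [-2.808, -1.406, 0.002]
contact_force: [-0.1, 0.5, -1.7]
grip_width: 0.015
```

```bash
python3 - <<'E'
from h import *
o=r.get_obs();print(o['tcp_pos'],o['clock'],o['grip_width'],o['contact_force']);go([.588,-.016,.155],-.4)
E
```

```text
[ 0.57544057 -0.03960846  0.19908014] 4.15 0.015002535758185427 [-0.13835242  0.5270518  -1.67480656]
shift cm [ 2.64 -0.4   4.41] roll -0.242 yang -0.642 z [-1.9e-03  9.0e-04 -1.0e+00]
```

Request:
{"op": "apply_moves", "data": {
  "moves": [
    [[0.9, -0.1, 0.5], -0.08],
    [[1.8, -0.3, 1.5], -0.16],
    [[2.6, -0.4, 3], -0.24],
    [[2.6, -0.4, 4.2], -0.24],
    [[2.6, -0.4, 4.4], -0.24],
    [[2.6, -0.4, 4.4], -0.24],
    [[2.6, -0.4, 4.4], -0.24]
  ]
}}

```text
clock: 4.73
tcp_pos: [0.5882, -0.0202, 0.1561]
orientation: [-2.628, -1.721, 0.002]
contact_force: [-0.9, -0.7, -1.6]
grip_width: 0.0143
```

```bash
python3 - <<'E'
from h import *
f=grab('wrist'); cv2.imwrite('pics/w2.png',cv2.convertScaleAbs(cv2.resize(f['frame'],(800,600),interpolation=cv2.INTER_CUBIC),alpha=1.7))
o=r.get_obs();print(o['tcp_pos'],o['clock'],o['grip_width'],o['contact_force'])
p=o['tcp_pos']
print('tip pred',np.array(proj(f,p-[0,0,.0537]))*1.5625,'eye pred',np.array(proj(f,[.6,.0076,.078]))*1.5625)
E
```

```text
[ 0.58858894 -0.02009792  0.15667662] 4.7833 0.014222454864624923 [-0.00259263 -0.10002185 -1.30336733]
tip pred [408.21268554 351.74161667] eye pred [406.59183195 261.57583717]
```

View pics/w2.png

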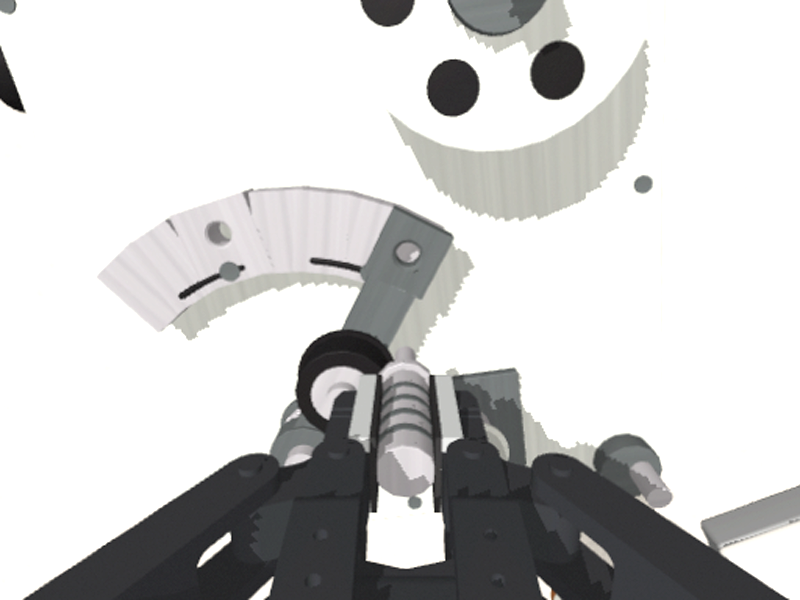

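The wrist view shows the pin upright in the fingers with its tip at (404,348), the eye at (408,251), and a hole in the lock plate at (218,232).

```bash
python3 - <<'E'
from h import *
f=load('wrist');k=1/1.5625
for bu,bv in((0,0),(4,4)):
    e=atz(f,(408+bu)*k,(251+bv)*k,.078);h=atz(f,(218+bu)*k,(232+bv)*k,.066);print('eye',e,'hole',h,'tip',atz(f,(404+bu)*k,(348+bv)*k,.103))
    # pivot: 110 mm from both
    d=(h-e)[:2];L=np.linalg.norm(d);print('chord',L,'angle',2*np.arcsin(L/.22))
    m=(h+e)[:2]/2;n=np.array([d[1],-d[0]])/L;s=np.sqrt(.11**2-L*L/4)
    print(m+n*s,m-n*s)
    go([e[0],e[1],.145],-.4)
E
```

```text
eye [0.60233495 0.01150661 0.078     ] hole [0.52914339 0.04949852 0.066     ] tip [ 0.58772041 -0.01797874  0.103     ]
chord 0.08246447220808159 angle 0.7684451564291349
[0.61272197 0.1210151 ] [ 0.51875637 -0.06000998]
shift cm [ 3.45 -0.    1.17] roll -0.011 yang -0.411 z [ 3.e-04 -4.e-04 -1.e+00]
eye [0.60318738 0.00928118 0.078     ] hole [0.52983983 0.04729049 0.066     ] tip [ 0.58847324 -0.02015592  0.103     ]
chord 0.08261096346218214 angle 0.7698818368340345
[0.61342092 0.11880412] [ 0.51960629 -0.06223245]
shift cm [3.28 0.16 1.17] roll -0.011 yang -0.411 z [ 3.e-04 -4.e-04 -1.e+00]
```

Request:
{"op": "apply_moves", "data": {
  "moves": [
    [[0.8, 0, 0], 0],
    [[1.6, 0.1, 0], 0],
    [[2.5, 0.15, 0], 0],
    [[3.1, 0.15, 0.3], 0],
    [[3.25, 0.15, 0.8], 0],
    [[3.25, 0.15, 1.3], 0],
    [[3.25, 0.15, 1.3], 0],
    [[3.25, 0.15, 1.3], 0]
  ]
}}

```text
clock: 5.45
tcp_pos: [0.6022, 0.0094, 0.1425]
orientation: [-2.626, -1.723, 0.003]
contact_force: [0.7, 0.1, -2.2]
grip_width: 0.0148
```

```bash
python3 - <<'E'
from h import *
f=grab('wrist'); g=f['frame'][100:340,150:390]; cv2.imwrite('pics/w3.png',cv2.convertScaleAbs(cv2.resize(g,(600,600),interpolation=cv2.INTER_CUBIC),alpha=1.5))
o=r.get_obs();print(o['tcp_pos'],o['clock'],o['contact_force']); go([.603,.0093,.143],-.4)
E
```

```text
[0.60250147 0.00933674 0.14289472] 5.5 [ 0.20539162 -0.18292074 -0.2237503 ]
shift cm [ 0.02  0.05 -0.01] roll -0.010 yang -0.41 z [-9.e-04 -4.e-04 -1.e+00]
```

View pics/w3.png

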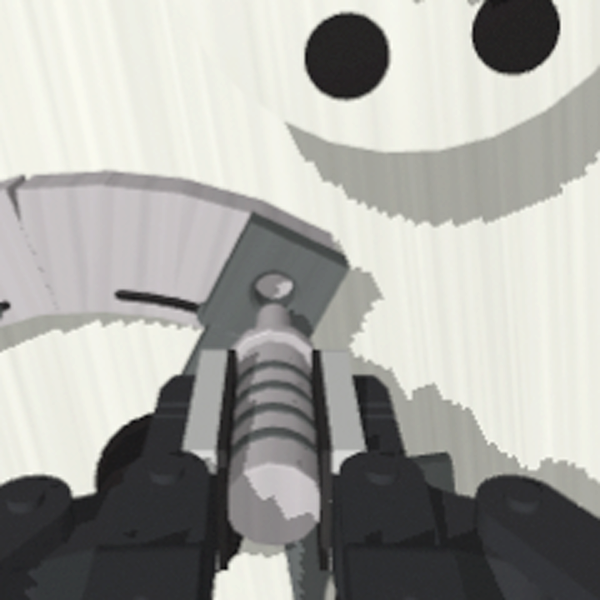

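The crop shows the tip at (271,306) just before the eye at (274,288), laterally within about 1 mm. I'll descend gently.

Request:
{"op": "apply_moves", "data": {
  "moves": [
    [[0.02, 0.05, 0.3], 0],
    [[0.02, 0.05, 0.6], 0],
    [[0.02, 0.05, 0.8], 0],
    [[0.02, 0.05, 1.0], 0],
    [[0.02, 0.05, 1.2], 0],
    [[0.02, 0.05, 1.2], 0]
  ]
}}

```text
clock: 6.0
tcp_pos: [0.6031, 0.0098, 0.1308]
orientation: [-2.626, -1.724, 0.001]
contact_force: [-0.7, -0.6, -1.1]
grip_width: 0.0147
```

Request:
{"op": "apply_moves", "data": {
  "moves": [
    [[0, 0, 0.1], 0],
    [[0, 0, 0.2], 0],
    [[0, 0, 0.3], 0],
    [[0, 0, 0.3], 0]
  ]
}}

```text
clock: 6.33
tcp_pos: [0.6033, 0.0099, 0.1281]
orientation: [-2.626, -1.724, 0.0]
contact_force: [-0.3, -0.3, -1.0]
grip_width: 0.0146
```

Request:
{"op": "apply_moves", "data": {
  "moves": [
    [[0, 0, 0.2], 0],
    [[0, 0, 0.4], 0],
    [[0, 0, 0.6], 0],
    [[0, 0, 0.65], 0],
    [[0, 0, 0.65], 0]
  ]
}}

```text
clock: 6.75
tcp_pos: [0.6032, 0.0098, 0.1215]
orientation: [-2.626, -1.724, 0.001]
contact_force: [0.2, 0.1, -0.4]
grip_width: 0.0145
```

Request:
{"op": "apply_moves", "data": {
  "moves": [
    [[0, 0, 0.05], 0],
    [[0, 0, 0.1], 0],
    [[0, 0, 0.15], 0],
    [[0, 0, 0.15], 0]
  ]
}}

```text
clock: 7.08
tcp_pos: [0.6033, 0.0099, 0.1202]
orientation: [-2.626, -1.724, 0.0]
contact_force: [-0.8, 0.0, -0.6]
grip_width: 0.0145
```

```bash
cat >> h.py <<'E'
P=np.array([.5194,-.0622])
def arc(ths,z,rad=.1103,a0=.71):
    o=r.get_obs();R=Ro.from_rotvec(o['orientation']).as_matrix()
    v=o['tcp_pos'][:2]-P;print('now th',np.arctan2(v[1],v[0])-a0,'rad',np.linalg.norm(v),o['tcp_pos'],o['contact_force'].round(1))
    for t in ths:
        q=np.array([*(P+rad*np.array([np.cos(a0+t),np.sin(a0+t)])),z])
        print(round(t,3),(R.T@(q-o['tcp_pos'])*100).round(2).tolist())
E
python3 -c "
from h import *
arc(np.arange(.03,.31,.03),.1202)"
```

```text
now th -0.0003781164850724661 rad 0.11063306665741139 [0.60332716 0.00988264 0.12024802] [-0.8  0.  -0.6]
0.03 [0.11, -0.32, 0.0]
0.06 [0.24, -0.62, 0.0]
0.09 [0.36, -0.93, 0.0]
0.12 [0.48, -1.24, 0.0]
0.15 [0.58, -1.56, 0.0]
0.18 [0.67, -1.87, 0.0]
0.21 [0.76, -2.19, 0.0]
0.24 [0.83, -2.52, 0.0]
0.27 [0.9, -2.84, 0.0]
0.3 [0.95, -3.17, 0.0]
```

Request:
{"op": "apply_moves", "data": {
  "moves": [
    [[0.12, -0.32, 0], 0],
    [[0.24, -0.62, 0], 0],
    [[0.36, -0.93, 0], 0],
    [[0.48, -1.24, 0], 0],
    [[0.58, -1.56, 0], 0],
    [[0.67, -1.87, 0], 0],
    [[0.76, -2.19, 0], 0],
    [[0.83, -2.52, 0], 0],
    [[0.9, -2.84, 0], 0],
    [[0.95, -3.17, 0], 0]
  ]
}}

```text
clock: 7.92
tcp_pos: [0.5781, 0.0314, 0.1205]
orientation: [2.626, 1.724, 0.001]
contact_force: [2.6, -2.0, -0.1]
grip_width: 0.0141
```

```bash
python3 -c "
from h import *
arc(np.arange(.32,.61,.03),.1202)"
```

```text
now th 0.3009926160956027 rad 0.11050291175225942 [0.57807924 0.03143568 0.12048412] [ 2.6 -2.  -0.1]
0.32 [0.01, -0.21, 0.03]
0.35 [0.05, -0.54, 0.03]
0.38 [0.08, -0.87, 0.03]
0.41 [0.1, -1.2, 0.03]
0.44 [0.1, -1.53, 0.03]
0.47 [0.1, -1.86, 0.03]
0.5 [0.09, -2.19, 0.03]
0.53 [0.07, -2.52, 0.03]
0.56 [0.04, -2.85, 0.03]
0.59 [-0.0, -3.18, 0.03]
```

Request:
{"op": "apply_moves", "data": {
  "moves": [
    [[0.01, -0.2, 0], 0],
    [[0.05, -0.54, 0], 0],
    [[0.08, -0.87, 0], 0],
    [[0.1, -1.2, 0], 0],
    [[0.1, -1.53, 0], 0],
    [[0.1, -1.86, 0], 0],
    [[0.09, -2.19, 0], 0],
    [[0.07, -2.52, 0], 0],
    [[0.04, -2.85, 0], 0],
    [[0, -3.18, 0], 0]
  ]
}}

```text
clock: 8.75
tcp_pos: [0.5488, 0.0443, 0.1204]
orientation: [2.626, 1.724, 0.001]
contact_force: [5.0, -0.8, -0.0]
grip_width: 0.0141
```

```bash
python3 - <<'E'
from h import *
f=grab('wrist'); cv2.imwrite('pics/w4.png',cv2.convertScaleAbs(f['frame'][100:340,120:400],alpha=1.5,beta=0))
cv2.imwrite('pics/w4.png',cv2.resize(cv2.imread('pics/w4.png'),(700,600),interpolation=cv2.INTER_CUBIC))
arc(np.arange(.65,.79,.015),.1195)
E
```

```text
now th 0.5977187893572793 rad 0.11052803868231117 [0.5481432  0.04452524 0.12037565] [ 3.3 -0.2 -0.4]
0.65 [-0.12, -0.56, 0.09]
0.665 [-0.15, -0.73, 0.09]
0.68 [-0.19, -0.89, 0.09]
0.695 [-0.23, -1.05, 0.09]
0.71 [-0.27, -1.21, 0.09]
0.725 [-0.31, -1.37, 0.09]
0.74 [-0.36, -1.53, 0.09]
0.755 [-0.41, -1.69, 0.09]
0.77 [-0.46, -1.84, 0.09]
0.785 [-0.51, -2.0, 0.09]
```

View pics/w4.png

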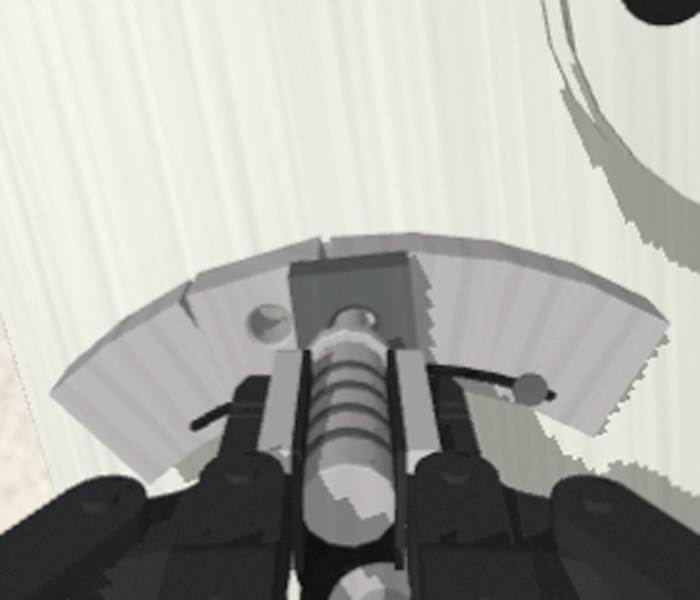

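The crop shows the pin in the eye, pressed against its leading side, and the plate hole ahead at (268,322). That matches an angle of about 0.766.

Request:
{"op": "apply_moves", "data": {
  "moves": [
    [[-0.04, -0.28, 0], 0],
    [[-0.12, -0.56, 0], 0],
    [[-0.19, -0.89, 0], 0],
    [[-0.27, -1.21, 0], 0],
    [[-0.33, -1.45, 0], 0],
    [[-0.33, -1.45, 0.1], 0],
    [[-0.33, -1.45, 0.2], 0],
    [[-0.33, -1.45, 0.2], 0]
  ]
}}

```text
clock: 9.47
tcp_pos: [0.5347, 0.0475, 0.1193]
orientation: [-2.626, -1.724, -0.002]
contact_force: [1.5, 1.0, 9.3]
grip_width: 0.0141
```

```bash
python3 - <<'E'
from h import *
arc(np.arange(.735,.80,.01),.1180)
E
```

```text
now th 0.7219043326004941 rad 0.11072776957498308 [0.5347298  0.04746146 0.11933462] [1.5 1.  9.3]
0.735 [-0.08, -0.13, 0.13]
0.745 [-0.11, -0.23, 0.13]
0.755 [-0.14, -0.34, 0.13]
0.765 [-0.18, -0.44, 0.13]
0.775 [-0.21, -0.55, 0.13]
0.785 [-0.25, -0.65, 0.13]
0.795 [-0.28, -0.76, 0.13]
```

Request:
{"op": "apply_moves", "data": {
  "moves": [
    [[-0.06, -0.13, 0], 0],
    [[-0.09, -0.23, 0], 0],
    [[-0.12, -0.34, 0], 0],
    [[-0.12, -0.34, 0], 0]
  ]
}}

```text
clock: 9.8
tcp_pos: [0.5326, 0.0476, 0.1194]
orientation: [2.625, 1.724, 0.006]
contact_force: [7.0, 1.1, 3.6]
grip_width: 0.0143
```

Request:
{"op": "apply_moves", "data": {
  "moves": [
    [[-0.02, -0.05, 0], 0],
    [[-0.04, -0.1, 0], 0],
    [[-0.04, -0.1, 0], 0]
  ]
}}

```text
clock: 10.05
tcp_pos: [0.5313, 0.0477, 0.1193]
orientation: [2.625, 1.724, 0.006]
contact_force: [5.4, 1.1, 4.2]
grip_width: 0.0146
```

Request:
{"op": "apply_moves", "data": {
  "moves": [
    [[-0.02, -0.05, 0.03], 0],
    [[-0.04, -0.1, 0.05], 0],
    [[-0.04, -0.1, 0.05], 0]
  ]
}}

```text
clock: 10.3
tcp_pos: [0.5294, 0.0479, 0.1183]
orientation: [-2.626, -1.725, -0.004]
contact_force: [4.9, 1.3, 1.8]
grip_width: 0.0147
```

Request:
{"op": "apply_moves", "data": {
  "moves": [
    [[-0.02, -0.05, 0.0], 0],
    [[-0.04, -0.1, 0.0], 0],
    [[-0.04, -0.1, 0.0], 0]
  ]
}}

```text
clock: 10.55
tcp_pos: [0.5283, 0.048, 0.1182]
orientation: [-2.626, -1.725, -0.004]
contact_force: [5.1, 2.3, 0.5]
grip_width: 0.0144
```

Request:
{"op": "apply_moves", "data": {
  "moves": [
    [[0, 0, 0.1], 0],
    [[0, 0, 0.2], 0],
    [[0, 0, 0.2], 0]
  ]
}}

```text
clock: 10.8
tcp_pos: [0.5283, 0.048, 0.1161]
orientation: [-2.626, -1.724, -0.003]
contact_force: [5.9, 1.7, 0.5]
grip_width: 0.0141
```

Request:
{"op": "apply_moves", "data": {
  "moves": [
    [[0, 0, 0.15], 0],
    [[0, 0, 0.3], 0],
    [[0, 0, 0.45], 0],
    [[0, 0, 0.6], 0],
    [[0, 0, 0.75], 0],
    [[0, 0, 0.75], 0]
  ]
}}

```text
clock: 11.3
tcp_pos: [0.5282, 0.048, 0.1084]
orientation: [-2.625, -1.725, -0.003]
contact_force: [6.2, 2.9, -0.9]
grip_width: 0.0146
```

Request:
{"op": "apply_moves", "data": {
  "moves": [
    [[0, 0, 0.1], 0],
    [[0, 0, 0.2], 0],
    [[0, 0, 0.3], 0],
    [[0, 0, 0.3], 0]
  ]
}}

```text
clock: 11.63
tcp_pos: [0.5284, 0.048, 0.1057]
orientation: [-2.626, -1.725, -0.004]
contact_force: [5.4, 1.3, 0.4]
grip_width: 0.0143
```

Request:
{"op": "apply_moves", "data": {
  "moves": [
    [[0, 0, 0.08], 0],
    [[0, 0, 0.15], 0],
    [[0, 0, 0.15], 0]
  ]
}}

```text
clock: 11.88
tcp_pos: [0.5298, 0.048, 0.1055]
orientation: [2.625, 1.723, 0.007]
contact_force: [5.6, 1.4, 9.3]
grip_width: 0.0142
```

Request:
{"op": "apply_moves", "data": {
  "moves": [
    [[0.02, 0.05, -0.03], 0],
    [[0.04, 0.1, -0.03], 0],
    [[0.06, 0.15, -0.03], 0],
    [[0.08, 0.2, -0.03], 0],
    [[0.08, 0.2, -0.03], 0]
  ]
}}

```text
clock: 12.3
tcp_pos: [0.5309, 0.0479, 0.1055]
orientation: [2.626, 1.724, 0.004]
contact_force: [1.9, 2.0, 10.5]
grip_width: 0.0149
```

Request:
{"op": "apply_moves", "data": {
  "moves": [
    [[0.02, 0.03, 0], 0],
    [[0.02, 0.05, 0], 0],
    [[0.02, 0.05, 0], 0]
  ]
}}

```text
clock: 12.55
tcp_pos: [0.531, 0.0479, 0.1055]
orientation: [2.626, 1.724, 0.003]
contact_force: [0.8, 1.3, 10.9]
grip_width: 0.0146
```

Request:
{"op": "apply_moves", "data": {
  "moves": [
    [[0, 0, 0], 0],
    [[0, 0, 0], 0],
    [[0, 0, 0], 0],
    [[0, 0, 0], 0],
    [[0, 0, 0], 0]
  ],
  "claw": 0.5
}}

```text
clock: 12.97
tcp_pos: [0.5293, 0.0467, 0.1036]
orientation: [-2.626, -1.724, 0.003]
contact_force: [-0.5, -0.4, 0.4]
grip_width: 0.0427
```

Request:
{"op": "apply_moves", "data": {
  "moves": [
    [[0, 0, -1], 0],
    [[0, 0, -2.5], 0],
    [[0, 0, -5], 0],
    [[0, 0, -7.5], 0],
    [[0, 0, -10], 0],
    [[-1, 0, -11], 0],
    [[-3, 0, -11], 0],
    [[-4, 0, -11], 0],
    [[-4, 0, -11], 0]
  ]
}}

```text
clock: 13.72
tcp_pos: [0.5128, 0.007, 0.2137]
orientation: [2.629, 1.718, -0.004]
contact_force: [0.3, -0.9, -0.4]
grip_width: 0.0427
```

```bash
python3 - <<'E'
from h import *
f=grab('wrist');t=grab('scene')
a=cv2.resize(f['frame'],(448,336));b=cv2.resize(t['frame'][160:240,195:285],(350,336*350//378),interpolation=cv2.INTER_CUBIC)
c=np.zeros((340,800,3),np.uint8);c[:336,:448]=a;c[:b.shape[0],449:799]=b
cv2.imwrite('pics/w5.png',cv2.convertScaleAbs(c,alpha=1.5))
o=r.get_obs();print(o['tcp_pos'],o['clock'],o['contact_force'],o['grip_width'])
E
```

```text
[0.51370694 0.00981634 0.21359697] 13.8167 [0.19584214 0.72262869 0.47080803] 0.04236459184895336
```

View pics/w5.png

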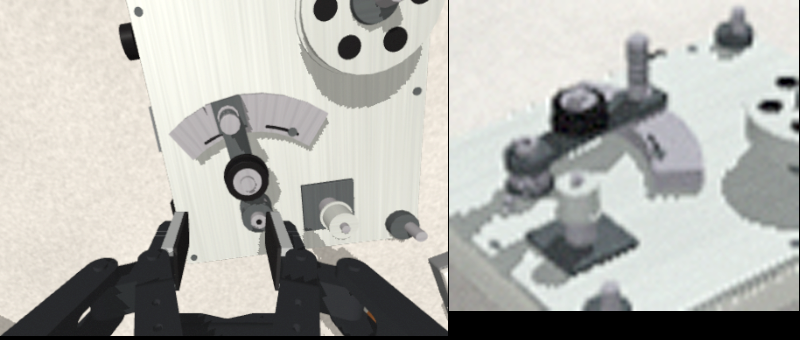

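The wrist view shows the arm locked back with the pin upright in the eye at (229,118). In the scene view the pin stands at (637,36) to (638,97). One enlarged check that the flange sits flush:

```bash
python3 - <<'E'
from h import *
t=load('scene');g=t['frame']
c=cv2.resize(g[162:196,225:265],None,fx=15,fy=15,interpolation=cv2.INTER_CUBIC)
cv2.imwrite('pics/w6.png',cv2.convertScaleAbs(c,alpha=1.5))
for z in(.126,.082,.078):
    u,v=proj(t,[.5305,.0475,z]);print(z,(u-225+.5)*15,(v-162+.5)*15)
E
```

```text
0.126 279.3255698316179 117.0969120926793
0.082 287.8560280636849 317.2024739647239
0.078 288.61725547954137 335.0029075574892
```

View pics/w6.png

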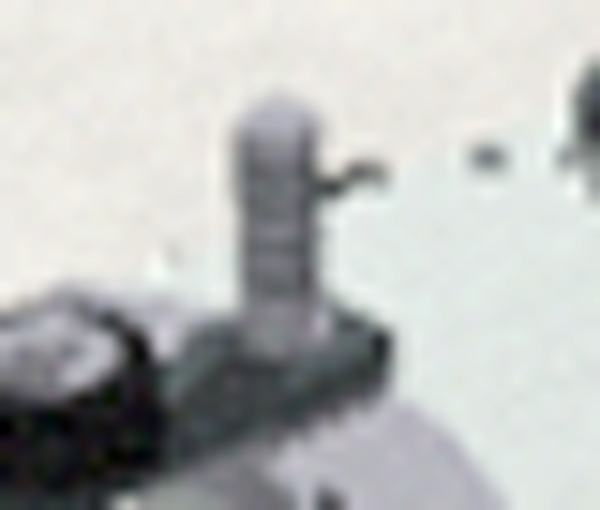

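The flange sits flush on the arm. The grip top is at about (279,122), against (279,117) predicted for the home position.

```bash
python3 -c "
from bench import r
print(r.hand_in())"
```

```text
the job is handed in; nothing more can be done
None
```

The idler arm is swung back and locked with the pin, and the job is handed in; no verdict was reported. I used about 14 s of the 67 s, and 8 of the 10 pictures.

I lifted the grey pin out of the stand, set it in the eye and swung the arm back with it. I then rode it along the lock plate under light pressure until it dropped into the hole, at about 0.77 rad. After that I pushed it in until the flange met the arm, and eased the spring load onto the pin before opening the gripper.

**Depth:** the gripper went down about 14 mm from plate contact to flange contact, the drop expected for home. In the final scene picture the flange sits flush on the arm. The grip top is within about 5 enlarged pixels (roughly 1 mm) of the predicted home position.

**Forces:** the vertical wrist readings at the end of each move peaked at about 11 N while pressing. Readings between those points were not recorded.

**After release:** the arm stayed back and the pin stood upright. The gripper is well clear and reads no significant contact.

**Other things on the bench:** I did not touch the nut driver, jar, slide box, screwdriver or look-alikes. I took no final picture of them, though.

**Disagreement:** the wrist camera was off by about 2 mm against the arm's own position readings. I corrected for this using the pin tip as seen in the picture.

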